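Seat the spot plate on the reading stand

ROBOT

A 6-joint arm with a two-finger parallel gripper is mounted at the origin on the work surface. World frame = base frame: x ahead of the robot, y to its left, z up, the work surface at z = 0. Lengths are in m, angles in rad, forces in N, time in s.
With the tool pointing down it reaches from about 0.275 to 0.875 m from the base axis. Payload 12.5 kg.
Tool frame: the origin (TCP) lies on the centre line of the jaws, within the pads' length; the fingertips stand r.finger_overhang ahead of it and the grasp point (between the pads) lies 3 mm ahead of it (r.finger_overhang is the distance from the TCP to the fingertips, in m); z points along the fingers, y is the line along which they close (so a half turn about z gives the same grasp; the last joint's range is limited). The gripper opens to 85 mm and grips with 20 to 120 N. Pads are 22 mm wide; open, the fingers measure 114 mm over their backs; the gripper's body (76 mm by 85 mm) begins 54 mm behind the grasp point. The pads swing forward as they close: fully open they stand 13 mm farther back than shut.
Start: joints at [-1.23, 0.351, 1.652, -0, 1.139, -0.085], TCP at [0.227, -0.501, 0.216] pointing down, gripper open.
Joint ranges: [-2.75, 2.75], [-0.79, 2.1], [0.01, 2.65], [-1.57, 4.71], [0.07, 3.14], [-2.87, 2.87]. Speed limits (rad/s): [2.22, 2.22, 2.79, 3.14, 3.14, 3.14].

INTERFACE

Orientations are given as a unit quaternion [x, y, z, w].
In Python, from cell import r, optics gives the robot as it stands. The module is installed in compiled form; this text tells all that it offers. Calls block until the motion is done:
- r.move_to(position, orientation): joint-space move of the TCP to a pose.
- r.move_linear(position, rot=None, vel=0.15): straight line of the TCP; rot=None keeps the orientation; vel is the mean speed in m/s.
- r.set_joints(angles): joint-space move.
- r.set_gripper(opening, squeeze=None): opening from 0.0 (shut) to 1.0 (fully open); squeeze is the grip in N (None keeps the last); returns when the fingers have stopped.
- r.sleep(seconds).
- r.inverse_kinematics(position, orientation): joint angles nearest the present ones, or None.
- optics.get_image(name): name is "scene" or "top" or "wrist"; returns a dict with "pixels" (480x640x3 uint8, red, green, blue), "depth" (480x640 float32, m along the optical axis (not along the pixel's ray), 0 where there is no reading), "fx", "fy", "cx", "cy" (pixels), "camera_from_world" (4x4, takes a point from world to camera coordinates); the wrist camera has in their place "mount" (4x4, takes a point from camera to tool coordinates, whose origin is the TCP and whose axes are the flange's). Camera axes: x right, y down, z forward; pixel columns grow to the right and rows downward; lengths in m; the calibration is good to about 2 mm. A picture is of the moment at which its call begins: read the wrist's pose just before it.
A pose or a line that the arm cannot do raises r.PlanningError and nothing moves.
- r.hand_in(): hands the job in; it is judged then, once.
Readings, each from a call of its own:
- r.current_t(): time.
- r.current_q(): joint angles.
- r.current_qvel(): joint speeds.
- r.current_effort(): joint torques, N m.
- r.current_tool_pos(): TCP position.
- r.current_ee_rot(): TCP orientation.
- r.current_contact_force(): force on the tool from outside, world axes, zero at the start.
- r.current_torque(): the same for the moment, N m.
- r.current_opening(): opening from 0.0 (shut) to 1.0 (fully open).
- r.current_finger_force(): force on a finger pad.
Only numpy, scipy, OpenCV 4.12 (cv2) and the standard library are available. Lean on these libraries where they do the work, as an engineer would, in place of code of your own. Each camera call takes 0.05 s, during which the arm holds its last target. There are 200 camera calls.

TASK

The white spot plate lies pushed back and a little askew under the meter's low shelf on the reading stand. Press down on its bare near end and draw it out from under the shelf, then slide it into the stand's near left corner (left and near as seen from the robot), so that it lies flat and square with its near edge fully against the low bar along the stand's near side and its left edge fully against the low bar along the left side; then let go. The plate is brittle: keep it flat on the stand and never push on it with more than 25 newtons; leave the bottle, the beaker and the jar where they stand.

Things in the scene. Friction and masses are not known exactly. Their poses are not given: they have to be found in the camera images.
- stand: Fixed reading stand: dark metal base 300 (x) x 200 (y) x 15 mm with a smooth flat top, the bed (z = 15 mm). Origin: centre of its underside, on the bench. x points away from the robot, y left, z up; turned by up to 0.3 rad. A bar along its near side, a bar along its left side, a shelf with a meter over its far end; the bed's right side (-y) is open.
- stop_mid (a point): Middle of the near bar's inner face, at the bed: (-130, 0, 15) mm in the stand's frame. The aluminium bar crosses the whole near side, 12 mm wide, 8 mm above the bed; inner face at stand x = -130 mm.
- fence_mid (a point): A point on the left bar's inner face, at the bed: (-50, +85, 15) mm in the stand's frame. Aluminium bar 12 mm wide, 8 mm above the bed; inner face at stand y = +85 mm, from x = -130 to +28 mm.
- shelf_front (a point): Middle of the grey shelf's near top edge: (+40, 0, 53) mm in the stand's frame. Shelf from x = +40 to +150 mm, underside 30 mm above the bed, 8 mm thick, on 10 mm cheeks with inner faces at y = +90 and -90 mm. A white pH meter (75 x 150 x 26 mm) is fixed on it from x = +67 mm, top at z = 79 mm.
- plate: Loose white ceramic spot plate, 140 (x) x 100 (y) x 10 mm, 0.32 to 0.5 kg, flat on the bed; 6 shallow wells in its far half (only marks: the top is flat). Origin: centre of its underside; x along its length away from the robot, y left, z up. Starts up to 0.2 rad askew to the stand, 58 mm or more of its near end free. Seated, its origin is at (-60, +35, 15) mm in the stand's frame.
- plate_grip (a point): Point on the plate's bare near top, where it can be pressed: (-42, 0, 10) mm in the plate's frame. Friction is about 0.24 under the plate (varies 20 %) and clearly higher under the fingertips: a light touch of a few newtons slips, about 14 N drags it well, 25 N breaks it. Plate and bed are rigid: a millimetre too deep is some 13 N, more with a stiff arm.
- plate_near_left (a point): The plate's near left corner at its underside: (-70, +50, 0) mm in the plate's frame.
- plate_near_right (a point): The plate's near right corner at its underside: (-70, -50, 0) mm in the plate's frame.
- plate_far_left (a point): The plate's far left corner at its underside: (+70, +50, 0) mm in the plate's frame.
- plate_far_right (a point): The plate's far right corner at its underside: (+70, -50, 0) mm in the plate's frame.
- reagent: Bystander: loose white plastic bottle, 64 mm wide, 150 mm tall, standing on the bench right of the stand. Origin: centre of its underside.
- beaker: Bystander: loose glass beaker, 70 mm wide, 90 mm tall, on the bench left of the stand. Origin: centre of its underside.
- sample_jar: Bystander: loose amber glass jar with black cap, 48 mm wide, 70 mm tall, on the bench left of the stand, nearer the robot. Origin: centre of its underside.
Mind the look-alikes: they are no part of the job. Of the things that look like the plate, the smallest one is meant.

How it is judged:
By the outcome, as a careful person would: the job done as asked, in the order asked, and still so for the second after the job is handed in, with the robot touching nothing.
It also fails if it takes over 72 s, if anything falls off the work surface, if the arm or the gripper's body presses on something with over 40 N, if the wrist force passes 120 N, or if a joint passes its speed limit or range.

## Working session

There is one attempt and no reset: what is moved stays moved. The work goes in short steps, each a Python script; the robot and the scene stay as the last script left them, time stands still between calls to the robot, and variables do not carry over. Pictures are saved under pics/ and viewed, at most 13 in all, crops included, and the job is handed in when it is done.

```bash
mkdir -p pics
python3 - <<'E'
from cell import r,optics
import cv2,numpy as np
for n in("scene","top"):
    d=optics.get_image(n); np.savez(n+".npz",**d)
    cv2.imwrite(f"pics/{n}0.png",d["pixels"][:,:,::-1])
    T=np.linalg.inv(d["camera_from_world"]);print(n,d["fx"],d["cx"],d["cy"],T.round(3).tolist())
print(r.current_t(),r.finger_overhang,r.current_ee_rot(),r.current_contact_force())
E
```

```text
scene 582.6385128420374 318.6400166588571 243.1221091019081 [[0.776, 0.485, -0.403, 0.945], [0.63, -0.585, 0.51, -0.534], [0.012, -0.65, -0.76, 0.887], [0.0, 0.0, 0.0, 1.0]]
top 580.7762188536856 301.7508666554824 239.61831674399883 [[-0.004, -0.997, 0.082, 0.425], [-1.0, 0.005, 0.019, 0.031], [-0.02, -0.082, -0.996, 1.224], [0.0, 0.0, 0.0, 1.0]]
0.1 0.022 [ 9.77425106e-01  2.11281585e-01 -4.92018758e-05 -5.01303843e-04] [ 0.13341209 -0.43075479  0.04497464]
```

View pics/top0.png

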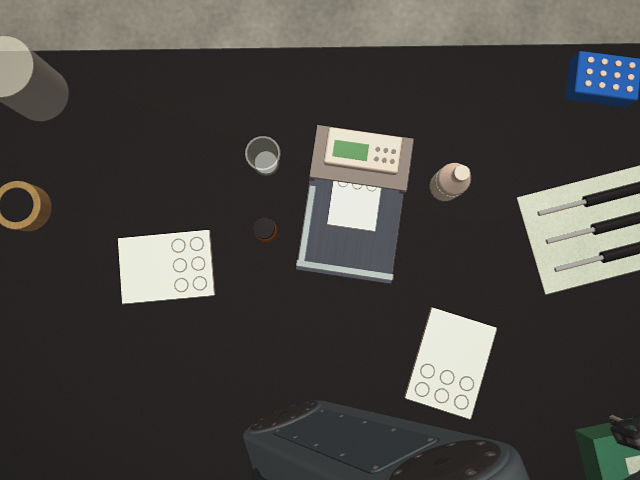

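View pics/scene0.png

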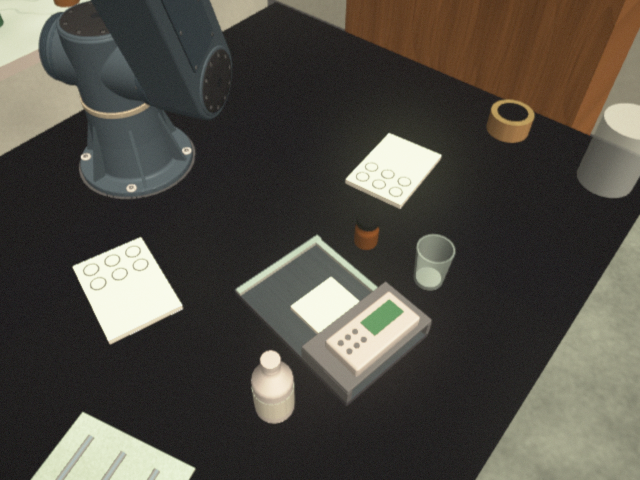

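The top view shows the stand at about (355,205), turned about -0.15 rad. The plate's bare end is at (355,207), with its near edge from (327,225) to (377,231). The two larger spot plates on the bench are look-alikes. Next I'll take a closer look with the wrist camera.

```bash
cat > h.py <<'E'
from cell import r,optics
import numpy as np,cv2
from scipy.spatial.transform import Rotation as R
def cast(d,uv,z,Twc):
    uv=np.atleast_2d(np.asarray(uv,float))
    ray=np.c_[(uv[:,0]-d["cx"])/d["fx"],(uv[:,1]-d["cy"])/d["fy"],np.ones(len(uv))]@Twc[:3,:3].T
    o=Twc[:3,3]; return o+ray*((z-o[2])/ray[:,2])[:,None]
def down(yaw):  # tool x along heading yaw, z down
    return (R.from_euler('z',yaw)*R.from_euler('x',np.pi)).as_quat()
def wrist():
    p,q=r.current_tool_pos(),r.current_ee_rot()
    d=optics.get_image("wrist"); T=np.eye(4);T[:3,:3]=R.from_quat(q).as_matrix();T[:3,3]=p
    return d,T@d["mount"]
E
python3 - <<'E'
from h import *
d=dict(np.load("top.npz"));T=np.linalg.inv(d["camera_from_world"])
print(cast(d,[(298,264),(393,278),(355,207),(327,225),(377,231)],0.02,T).round(3).tolist())
c=cast(d,[(352,228)],0.02,T)[0]
p=np.array([c[0]-.06,c[1],0.33])
for y in(-.15,np.pi-.15):
    q=r.inverse_kinematics(p,down(y));print(y,q)
r.move_to(p,down(-.15)); r.set_gripper(0.45)
d,T=wrist();np.savez("w1.npz",T=T,**d);cv2.imwrite("pics/w1.png",d["pixels"][:,:,::-1])
print(d["mount"].round(3).tolist(),T.round(3).tolist(),d["fx"],r.current_t(),r.current_q(),r.current_contact_force(),r.current_opening())
E
```

```text
[[0.474, 0.062, 0.02], [0.444, -0.134, 0.02], [0.592, -0.058, 0.02], [0.555, 0.001, 0.02], [0.541, -0.103, 0.02]]
-0.15 [-1.98996910e-01  1.41294220e-01  1.63872603e+00 -4.44089210e-16
  1.36157241e+00  1.52179942e+00]
2.991592653589793 [-0.19899691  0.14129422  1.63872603  0.          1.36157241 -1.61979324]
[[-0.001, -0.963, -0.27, 0.067], [1.0, -0.001, -0.0, 0.0], [0.0, -0.27, 0.963, -0.158], [0.0, 0.0, 0.0, 1.0]] [[-0.15, -0.952, -0.267, 0.554], [-0.989, 0.145, 0.041, -0.061], [-0.0, 0.27, -0.963, 0.488], [0.0, 0.0, 0.0, 1.0]] 369.53722164740003 2.6 [-1.99044582e-01  1.41282312e-01  1.63873550e+00 -2.06662761e-06
  1.36152889e+00  1.52174285e+00] [-0.71092163  0.64282044  0.08262992] 0.450536882295014
```

View pics/w1.png

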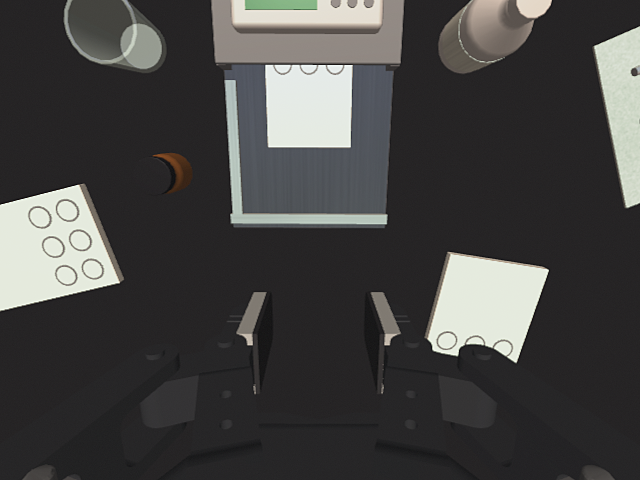

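The wrist view shows the near bar at rows 214-223, the left bar at columns 226-240 and the plate at columns 266-352 with its near edge at row 147, nearly square. I'll fit lines to these edges.

```bash
cat >> h.py <<'E'
def edge(g,lo,hi,fixed,axis):
    """sub-pixel strongest edge along axis between lo..hi, for each fixed row/col"""
    out=[]
    for f in fixed:
        s=(g[lo:hi,f] if axis==0 else g[f,lo:hi]).astype(float); w=np.abs(np.diff(s))
        k=w.argmax(); a=slice(max(k-1,0),k+2); e=lo+.5+(w[a]*np.arange(len(w))[a]).sum()/w[a].sum()
        out.append((f,e) if axis==0 else (e,f))
    return np.array(out)
def line(P):  # point, unit direction (robust)
    vx,vy,x,y=cv2.fitLine(P[:,:2].astype(np.float32),cv2.DIST_HUBER,0,.001,.001).ravel(); return np.array([x,y]),np.array([vx,vy])
E
python3 - <<'E'
from h import *
d=dict(np.load("w1.npz"));T=d["T"];g=cv2.cvtColor(d["pixels"],cv2.COLOR_RGB2GRAY)
print(g[205:232,310],g[150,222:246],g[110,260:272],g[140:155,310])
E={}
for n,a,z in[("bar",(g,205,219,range(250,380,4),0),.023),("fence",(g,233,246,range(95,205,4),1),.023),
  ("pnear",(g,140,155,range(272,348,3),0),.025),("pleft",(g,258,275,range(85,142,3),1),.025),("pright",(g,343,360,range(85,142,3),1),.025)]:
    P=cast(d,edge(*a),z,T);c,v=line(P);E[n]=(c,v);print(n,c.round(4),v.round(3),np.degrees(np.arctan2(v[1],v[0])).round(2))
def X(a,b):
    (p,u),(q,v)=E[a],E[b];t=np.linalg.solve(np.c_[u,-v],q-p);return p+t[0]*u
C=X("bar","fence");nl=X("pnear","pleft");nr=X("pnear","pright");print("corner",C,"plate",nl,nr,np.linalg.norm(nl-nr))
fx=E["fence"][1];fx=fx*np.sign(fx[0]);yb=E["bar"][1];yb=yb*np.sign(yb[1]);yaw=np.arctan2(-yb[0],yb[1]);print("yaw bar",yaw,"fence",np.arctan2(fx[1],fx[0]))
py=nl-nr;pyaw=np.arctan2(-py[0],py[1]);print("plate yaw",pyaw)
Rm=np.array([[np.cos(yaw),-np.sin(yaw)],[np.sin(yaw),np.cos(yaw)]])
print("near corners in corner frame",(nl-C)@Rm,(nr-C)@Rm)
E
```

```text
[ 83  84  83  83  83  83  82  75 117 165 198 193 189 193 193 189 194 201
 174  97  78  89  78  44  34  36  38] [ 37  36  36  37  34  23  99 175 201 195 190 192 194 189 190 200 183 115
  75  84  85  85  86  85] [ 87  87  85  84  83  74 143 228 238 233 233 232] [231 232 231 232 232 235 249 149  78  82  86  86  86  85  85]
bar [ 0.4684 -0.0394] [0.16  0.987] 80.78
fence [0.5458 0.0378] [ 0.988 -0.155] -8.94
pnear [ 0.5487 -0.058 ] [0.152 0.988] 81.27
pleft [ 0.597  -0.0059] [ 0.987 -0.158] -9.11
pright [ 0.5795 -0.1045] [ 0.988 -0.153] -8.77
corner [0.48254552 0.04776828] plate [5.5765629e-01 4.4428185e-04] [ 0.5424209  -0.09877604] 0.10038321
yaw bar -0.16089197 fence -0.15605314
plate yaw -0.15236084
near corners in corner frame [ 0.08172193 -0.03468015] [ 0.0825783 -0.1350597]
```

```bash
cat >> h.py <<'E'
YAW=-.158; SX=np.array([np.cos(YAW),np.sin(YAW)]); SY=np.array([-SX[1],SX[0]])
C=np.array([.4825,.0478])   # bed corner (stand -130,+85)
def fz(n=4): return np.mean([(r.sleep(.02),r.current_contact_force())[1] for _ in range(n)],0)
E
python3 - <<'E'
from h import *
g=C+SX*(.082+.028)-SY*.085
r.move_to([*g,.075],down(YAW)); r.move_linear([*g,.055],vel=.05); r.sleep(.3)
b=fz(8);np.save("bias.npy",b);print("bias",b,r.current_t())
z=.055
for i in range(40):
    f=(fz(2)-b)[2]
    if f>12 or z<.034: break
    z-=.001 if f<1.5 else min(.0005,max(.0001,(13-f)/26000))
    r.move_linear([*g,z],vel=.02)
    if f>.5: print(round(z,4),round(f,2),r.current_tool_pos()[2].round(5))
print(z,fz()-b,r.current_tool_pos(),g,r.current_t())
np.save("state.npy",[*g,z])
E
```

```text
bias [-0.14354594  0.1129812  -0.01527741] 4.6333
0.03399999999999998 [-0.02979605  0.1996939   0.1605336 ] [ 0.577765   -0.05346028  0.03399949] [ 0.57775564 -0.05344901] 10.6833
```

No contact at the expected height, so I'll look before going further.

Run:
```python
from h import *
d,T=wrist();cv2.imwrite("pics/w2.png",d["pixels"][:,:,::-1]);np.savez("w2.npz",T=T,**d)
d=optics.get_image("scene");cv2.imwrite("pics/s2.png",cv2.resize(d["pixels"][180:420,200:480,::-1],None,fx=2.4,fy=2.4))
print(r.current_opening(),r.current_tool_pos(),r.finger_overhang)
```

```text
0.4543458509595775 [ 0.57775622 -0.05346053  0.03399052] 0.022
```

View pics/w2.png

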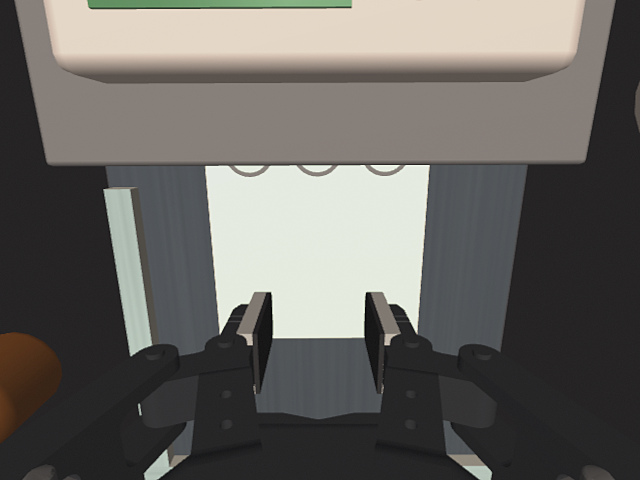

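View pics/s2.png

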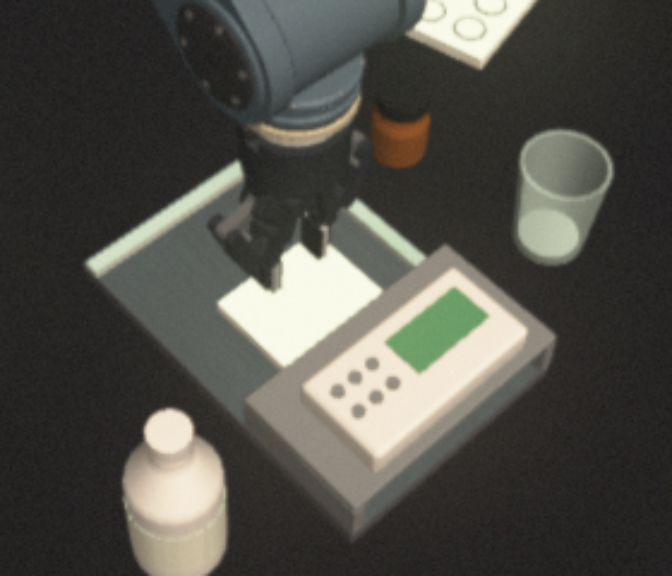

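The fingertips are still a few millimetres above the plate, within its bare end, so I'll keep descending.

Run:
```python
from h import *
b=np.load("bias.npy");g=np.load("state.npy")[:2];z=.034;t=r.current_t()
for i in range(45):
    f=(r.current_contact_force()-b)[2]
    if f>1.5: r.sleep(.06); f=(fz(2)-b)[2]
    if f>12 or z<.018: break
    z-=.0006 if f<1.5 else min(.0004,max(.0001,(13.5-f)/26000))
    r.move_linear([*g,z],vel=.02)
    if f>.8: print(round(z,5),round(f,2),r.current_tool_pos()[2].round(5))
print(z,fz()-b,r.current_tool_pos(),r.current_torque(),r.current_t()-t,r.current_t())
np.save("state.npy",[*g,z])
```

```text
0.017799999999999993 [ 0.37842958 -0.2096924  -0.15921286] [ 0.57775667 -0.05345084  0.01778704] [-0.00228793 -0.00881149  0.02487311] 6.816700000000001 17.6
```

Run:
```python
from h import *
def pts(d,T,uvs):
    for u,v in uvs:
        z=float(d["depth"][v,u]); p=T@np.array([(u-d["cx"])/d["fx"]*z,(v-d["cy"])/d["fy"]*z,z,1]); print((u,v),p[:3].round(4))
d=dict(np.load("w1.npz"));print("w1");pts(d,d["T"],[(310,110),(310,180),(310,40),(310,219),(262,295),(372,295),(100,350)])
d=dict(np.load("w2.npz"));print("w2");pts(d,d["T"],[(320,250),(320,370),(320,130),(180,280),(262,295),(372,295),(260,385)])
d,T=wrist();print("now");pts(d,T,[(320,250),(320,370),(180,280),(262,295),(372,295)])
cv2.imwrite("pics/w3.png",d["pixels"][:,:,::-1])
```

```text
w1
(310, 110) [ 0.5913 -0.0573  0.0246]
(310, 180) [ 0.5096 -0.0441  0.0149]
(310, 40) [ 0.658  -0.0684  0.0523]
(310, 219) [ 0.4619 -0.0368  0.0244]
(262, 295) [ 0.5002 -0.0309  0.3539]
(372, 295) [ 0.494  -0.0734  0.3545]
(100, 350) [3.079e-01 3.046e-01 1.000e-04]
w2
(320, 250) [ 0.5953 -0.0574  0.0254]
(320, 370) [ 0.5242 -0.0462  0.0147]
(320, 130) [ 0.6476 -0.0656  0.0522]
(180, 280) [0.5878 0.016  0.0151]
(262, 295) [ 0.5903 -0.0336  0.0584]
(372, 295) [ 0.5834 -0.0759  0.0581]
(260, 385) [ 0.5703 -0.0331  0.0868]
now
(320, 250) [ 0.5997 -0.058   0.0246]
(320, 370) [ 0.535  -0.0478  0.0144]
(180, 280) [0.5932 0.0083 0.016 ]
(262, 295) [ 0.5903 -0.0335  0.042 ]
(372, 295) [ 0.5837 -0.0759  0.0425]
```

View pics/w3.png

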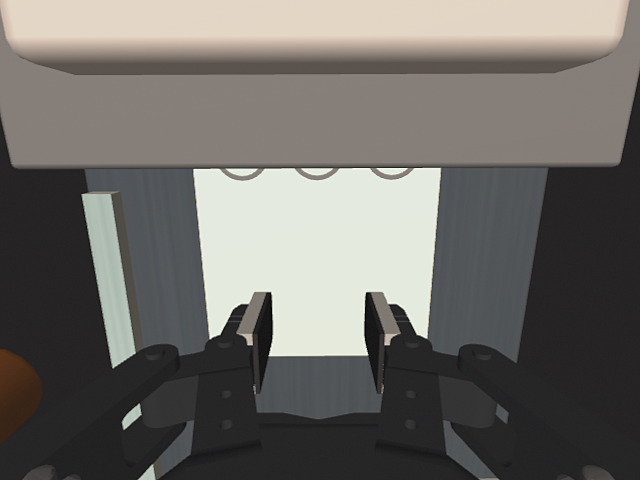

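The wrist depth puts the fingertips about 24 mm *behind* the nominal TCP (now at z≈0.042), which fits with the lack of contact. I'll cross-check with the scene camera, then descend towards TCP z≈0.001 under force guard.

Run:
```python
from h import *
d=dict(np.load("scene.npz"));T=np.linalg.inv(d["camera_from_world"])
g=np.load("state.npy")[:2]
for uv in[(200+275/2.4,180+288/2.4),(200+320/2.4,180+256/2.4)]:
    for z in(.012,.025,.058): 
        w=cast(d,[uv],z,T)[0][:2]-g; print(uv,z,"tool-plane x,y",(w@SX).round(4),(w@SY).round(4))
b=np.load("bias.npy");z=.0178
r.move_linear([*g,.009],vel=.03)
print(fz(2)-b)
z=.009;hit=False
for i in range(45):
    f=(r.current_contact_force()-b)[2]
    if f>1.2: r.sleep(.06); f=(fz(2)-b)[2]
    if f>12 or z<-.006: break
    z-=.0006 if f<1.2 else min(.0004,max(.0001,(13.5-f)/26000))
    try: r.move_linear([*g,z],vel=.02)
    except r.PlanningError as e: print(e);break
    if f>.8: print(round(z,5),round(f,2))
print(z,fz()-b,r.current_tool_pos(),r.current_torque(),r.current_t())
np.save("state.npy",[*g,z])
```

```text
(314.58333333333337, 300.0) 0.012 tool-plane x,y -0.0162 -0.0061
(314.58333333333337, 300.0) 0.025 tool-plane x,y -0.0094 -0.0122
(314.58333333333337, 300.0) 0.058 tool-plane x,y 0.0077 -0.0277
(333.33333333333337, 286.6666666666667) 0.012 tool-plane x,y -0.0156 0.04
(333.33333333333337, 286.6666666666667) 0.025 tool-plane x,y -0.0089 0.0332
(333.33333333333337, 286.6666666666667) 0.058 tool-plane x,y 0.0082 0.016
[ 0.41534648 -0.01805728 -0.37170833]
0.00751 5.96
0.00738 10.03
0.00728 11.61
0.007276478371163537 [-4.48643975  1.332924   12.9773487 ] [ 0.57778073 -0.05346031  0.00821283] [0.09101649 0.81102934 0.00599158] 19.8083
```

Firm fingertip contact: about 13 N, with the moment consistent with a centred load. I'll drag 25 mm with force-regulated height and check for slip.

```bash
cat >> h.py <<'E'
B=np.load("bias.npy")
def drag(delta_s,step=.006,target=14.,vel=.05,log=True):
    """slide by (dx,dy) in the stand frame, trimming height to hold the press force"""
    s=np.load("state.npy"); n=max(1,int(np.ceil(np.linalg.norm(delta_s)/step))); F=[]
    dw=(delta_s[0]*SX+delta_s[1]*SY)/n
    for i in range(n):
        f=r.current_contact_force()-B; F.append(f)
        if f[2]>20: r.sleep(.05); f=r.current_contact_force()-B
        s[:2]+=dw; s[2]+=np.clip((f[2]-target)/13000*.5,-.0004,.0006)
        r.move_linear(s,vel=vel); np.save("state.npy",s)
    f=fz(2)-B;F=np.array(F+[f]);np.save("state.npy",s)
    if log: print("Fz",F[:,2].round(1).tolist(),"end stand F",(f[:2]@SX).round(1),(f[:2]@SY).round(1),"z",s[2].round(5),"t",r.current_t())
def near():
    d,T=wrist();g=cv2.cvtColor(d["pixels"],cv2.COLOR_RGB2GRAY).astype(float)
    P=cast(d,edge(cv2.GaussianBlur(g,(3,3),0),335,400,range(285,356,4),0),.025,T);c,v=line(P);v*=np.sign(v[1])
    print("near edge from bar",((c-C)@SX).round(4),"tool x",((r.current_tool_pos()[:2]-C)@SX).round(4),"edge yaw rel stand",(np.arctan2(-v[0],v[1])-YAW).round(4))
    return d,T
E
python3 - <<'E'
from h import *
near(); drag((-.025,0)); near()
E
```

```text
near edge from bar 0.0818 tool x 0.11 edge yaw rel stand 0.0024
Fz [13.6, 9.2, 10.4, 11.4, 12.4, 13.1] end stand F 1.1 0.0 z 0.00677 t 21.1417
near edge from bar 0.0739 tool x 0.0865 edge yaw rel stand -0.0022
```

Run:
```python
from h import *
d,T=near();cv2.imwrite("pics/w4.png",d["pixels"][:,:,::-1]);print(fz(2)-B)
```

```text
near edge from bar 0.0739 tool x 0.0865 edge yaw rel stand -0.0022
[-0.18472938 -0.44880643 12.82911514]
```

View pics/w4.png

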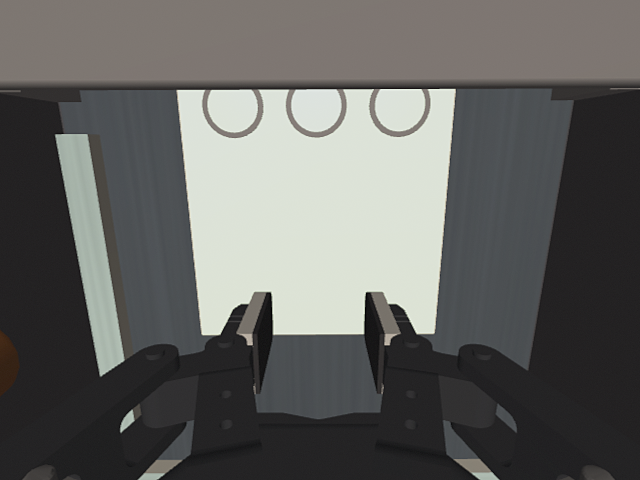

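The plate followed only about 8 mm (near edge now at row 335) while the fingers slid about 15 mm, so the press was too light. I'll lift, re-grip farther in and drag slower at about 17 N.

```bash
sed -i 's/,335,400,/,300,400,/; s/,0),335,400/,0),300,400/' h.py
cat >> h.py <<'E'
def lift(h=.006):
    s=np.load("state.npy"); r.move_linear([s[0],s[1],s[2]+h],vel=.05)
def press(xy,target=17.,ztop=.0105):
    r.move_linear([*xy,r.current_tool_pos()[2]],vel=.08); r.move_linear([*xy,ztop],vel=.04); z=ztop
    for i in range(40):
        f=(r.current_contact_force()-B)[2]
        if f>1: f=(fz(2)-B)[2]
        if abs(f-target)<1.2 or z<.004: break
        z-=.0005 if f<1 else np.clip((target-f)/13000*.7,-.0004,.0004)
        r.move_linear([*xy,z],vel=.02)
    np.save("state.npy",[*xy,z]); print("press",f.round(2),"z",round(z,5),"t",r.current_t())
E
python3 - <<'E'
from h import *
lift(); press(C+SX*.104-SY*.085,17.)
near(); drag((-.018,0),step=.004,target=17.5,vel=.03); near()
E
```

```text
press 16.18 z 0.00712 t 24.3167
near edge from bar 0.0748 tool x 0.1042 edge yaw rel stand 0.0107
Fz [15.5, 11.3, 11.4, 13.3, 13.7, 15.5] end stand F 2.1 -0.4 z 0.00626 t 25.7333
near edge from bar 0.0609 tool x 0.0887 edge yaw rel stand 0.0021
```

```bash
sed -i 's#/13000\*.5,-.0004,.0006#/13000*.7,-.0005,.0006#' h.py
python3 - <<'E'
from h import *
drag((-.030,0),step=.005,target=17.5,vel=.03); near()
E
```

```text
Fz [16.3, 16.8, 16.5, 17.8, 18.2, 18.4, 18.1] end stand F 1.8 0.0 z 0.00621 t 27.7167
near edge from bar 0.0311 tool x 0.0588 edge yaw rel stand 0.0019
```

No slip now. Next: draw clear, then slide left.

Run:
```python
from h import *
drag((-.025,0),step=.005,target=17,vel=.03); near()
drag((0,.030),step=.005,target=17,vel=.03); d,T=near()
np.savez("w5.npz",T=T,**d);cv2.imwrite("pics/w5.png",d["pixels"][:,:,::-1])
```

```text
Fz [17.8, 18.2, 17.7, 18.4, 17.2, 17.5] end stand F 2.5 -0.2 z 0.00645 t 29.3833
near edge from bar 0.006 tool x 0.0337 edge yaw rel stand 0.0042
Fz [16.3, 19.0, 17.7, 18.3, 17.3, 16.8, 17.4] end stand F 0.3 -0.3 z 0.00663 t 31.3667
near edge from bar 0.0054 tool x 0.0331 edge yaw rel stand -0.1147
```

View pics/w5.png

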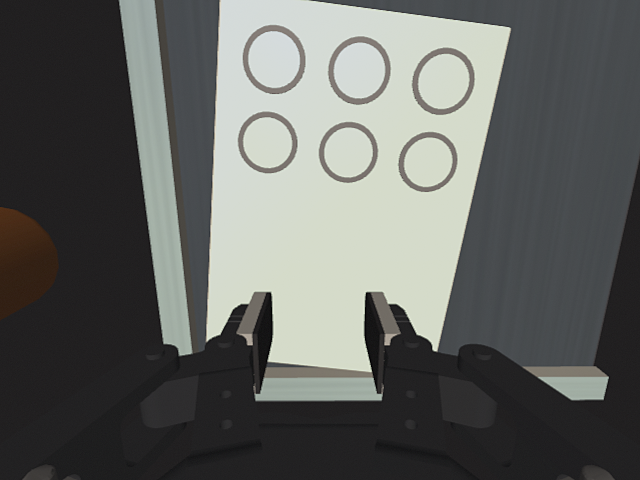

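The plate was drawn clear, but sliding left made it lag: it is yawed about -0.115 rad (left edge 206-220, far-right corner (510,28)). I'll re-grip nearer its centre, still on the bare part, turn it back, then slide it to the left bar.

```bash
cat >> h.py <<'E'
def turn(y0,y1,n=4,target=17.):
    s=np.load("state.npy")
    for y in np.linspace(y0,y1,n+1)[1:]:
        f=(r.current_contact_force()-B)[2]; s[2]+=np.clip((f-target)/13000*.7,-.0005,.0006)
        r.move_linear(s,rot=down(y),vel=.03)
    np.save("state.npy",s); print("turn F",(fz(2)-B).round(1),"t",r.current_t())
def pose(d,T):  # left edge yaw and gap to fence
    g=cv2.GaussianBlur(cv2.cvtColor(d["pixels"],cv2.COLOR_RGB2GRAY),(3,3),0)
    m=(d["pixels"].min(2)>185).astype(np.uint8); m[290:]=0
    n,l,st,c=cv2.connectedComponentsWithStats(m); k=l[200,320]; rows=np.arange(60,285,5)
    P=[(np.flatnonzero(l[v]==k)[[0,-1]]+[-.5,.5],v) for v in rows if (l[v]==k).any()]
    for i,nm in enumerate(("left","right")):
        c,v=line(cast(d,[(p[i],y) for p,y in P],.025,T)); v*=np.sign(v[0]); o=(c-C)
        print(nm,"yaw rel stand",(np.arctan2(v[1],v[0])-YAW).round(4),"mid at x,y",(o@SX).round(4),(o@SY).round(4))
E
python3 - <<'E'
from h import *
print("before");pose(*(lambda q:(q,q["T"]))(dict(np.load("w5.npz"))))
g=np.load("state.npy")[:2]; h=YAW-.115
lift(); press(g+.028*np.array([np.cos(h),np.sin(h)]),17.)
turn(YAW,YAW+.125)
d,T=wrist();np.savez("w6.npz",T=T,**d);cv2.imwrite("pics/w6.png",d["pixels"][:,:,::-1]);pose(d,T)
E
```

```text
before
left yaw rel stand -0.1182 mid at x,y 0.0885 -0.0157
right yaw rel stand -0.1185 mid at x,y 0.0883 -0.115
press 16.83 z 0.00719 t 34.5667
turn F [-0.4  0.2 15.5] t 35.6
left yaw rel stand -0.117 mid at x,y 0.1094 -0.0181
right yaw rel stand 0.9482 mid at x,y 0.12 -0.1032
```

View pics/w6.png

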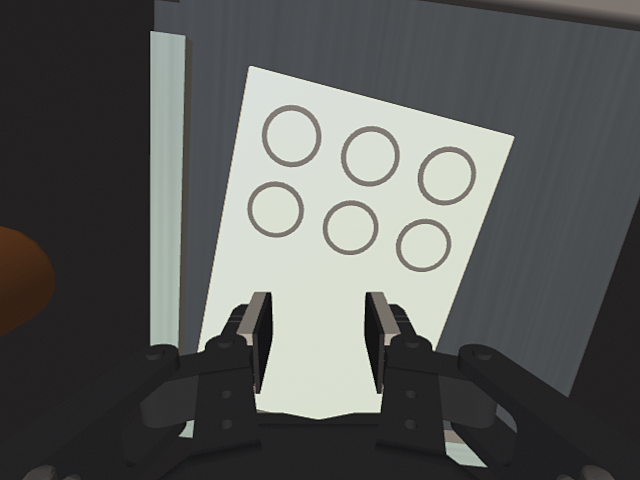

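Turning in place slips (the fingers act as a pivot) and the plate didn't move. Its near-right corner is already at the near bar, so I'll square it by drawing it against that bar, gripping left of centre. Then I'll slide it left along the bar.

Run:
```python
from h import *
lift(.008); g=C+SX*.046-SY*.053; p=r.current_tool_pos()
r.move_linear([*g,p[2]],rot=down(YAW),vel=.08)
press(g,17.)
drag((-.011,0),step=.003,target=17,vel=.03)
d,T=wrist();pose(d,T)
near()
```

```text
press 15.92 z 0.0073 t 38.6417
Fz [15.9, 11.3, 9.7, 13.3, 14.8] end stand F 5.0 0.2 z 0.00634 t 39.675
left yaw rel stand -0.0923 mid at x,y 0.0936 -0.0153
right yaw rel stand -0.0911 mid at x,y 0.088 -0.1138
near edge from bar 0.004 tool x 0.0382 edge yaw rel stand -0.0938
```

Run:
```python
from h import *
drag((-.009,0),step=.003,target=18,vel=.03)
d,T=wrist();pose(d,T);near()
```

```text
Fz [15.7, 15.7, 16.8, 18.4] end stand F 5.4 -0.7 z 0.00603 t 40.5583
left yaw rel stand -0.0359 mid at x,y 0.0851 -0.0121
right yaw rel stand -0.037 mid at x,y 0.085 -0.1107
near edge from bar -0.0107 tool x 0.0297 edge yaw rel stand -0.1292
```

Run:
```python
from h import *
drag((-.007,0),step=.0035,target=18,vel=.03)
d,T=wrist();pose(d,T)
drag((-.002,.010),step=.0035,target=17.5,vel=.03)
d,T=wrist();np.savez("w7.npz",T=T,**d);cv2.imwrite("pics/w7.png",d["pixels"][:,:,::-1]);pose(d,T);print(r.current_tool_pos()[:2]@np.c_[SX,SY]-C@np.c_[SX,SY])
```

```text
Fz [19.0, 18.3, 18.1] end stand F 5.1 -0.5 z 0.0061 t 41.225
left yaw rel stand 0.0037 mid at x,y 0.078 -0.0099
right yaw rel stand 0.0058 mid at x,y 0.0677 -0.1085
Fz [18.9, 18.9, 17.6, 18.0] end stand F 3.6 -2.3 z 0.00625 t 42.1083
left yaw rel stand 0.0023 mid at x,y 0.0757 -0.0027
right yaw rel stand 0.0012 mid at x,y 0.0756 -0.1013
[ 0.02032271 -0.04301896]
```

View pics/w7.png

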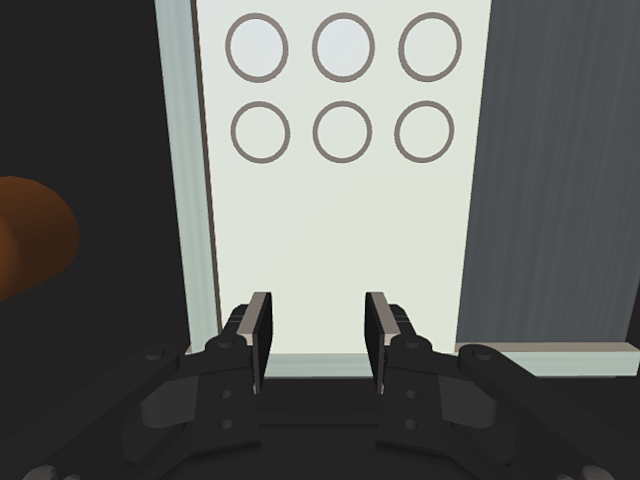

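The plate is flush with the near bar and about 2-3 mm short of the left bar. Final push left, then a firm nudge to the near bar.

Run:
```python
from h import *
drag((-.0005,.006),step=.002,target=17.5,vel=.02)
drag((-.003,.001),step=.002,target=17.5,vel=.02)
d,T=wrist();pose(d,T)
lift(.02); p=r.current_tool_pos(); r.move_linear([p[0],p[1],.30],vel=.15)
q=p[:2]-SX*.03; r.move_linear([*q,.26],vel=.15)
d,T=wrist();np.savez("w8.npz",T=T,**d);cv2.imwrite("pics/w8.png",cv2.resize(d["pixels"][40:300,170:430,::-1],(600,600),interpolation=cv2.INTER_CUBIC));print(r.current_t())
```

```text
Fz [18.1, 17.3, 17.3, 19.7, 18.6] end stand F 2.1 -5.8 z 0.00638 t 43.1917
Fz [18.6, 17.0, 15.3] end stand F 4.7 -3.0 z 0.00641 t 43.725
left yaw rel stand 0.0027 mid at x,y 0.0798 -0.0002
right yaw rel stand 0.0013 mid at x,y 0.072 -0.0989
46.8333
```

View pics/w8.png

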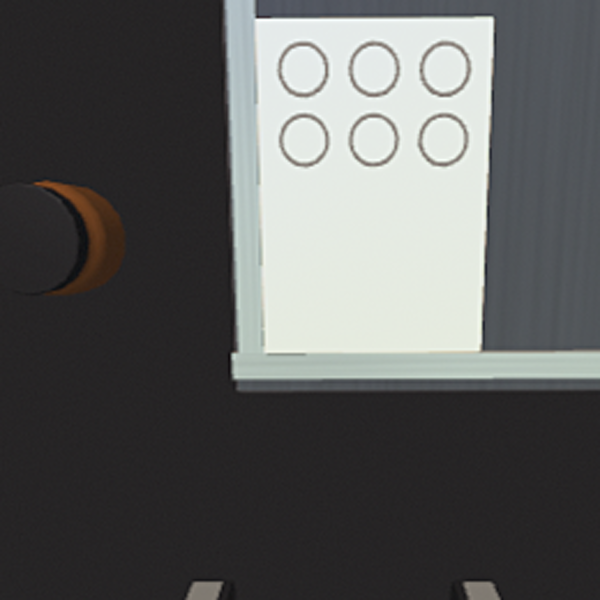

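The plate lies square, with its near edge at the near bar and its left edge along the left bar (no visible gap). The arm is clear, so I'm handing in.

```bash
python3 -c "
from h import *
print(r.hand_in(),r.current_t())"
```

```text
the job is handed in; nothing more can be done
the job is handed in; nothing more can be done
```

I drew the plate out and slid it into the near left corner; the last picture shows it square with no visible gap at either bar. I let go and handed in at about 47 s. The press force read about 20 N at most, sampled between moves.

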